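# Tip the crimp seals into the tub

## Robot

A 6-joint arm with a two-finger parallel gripper is mounted at the origin on the work surface. World frame = base frame: x ahead of the robot, y to its left, z up, the work surface at z = 0. Lengths are in mm, angles in rad, forces in N, time in s.
With the tool pointing down it reaches from about 275 to 750 mm from the base axis. Payload 10.2 kg.
Tool frame: the origin (TCP) lies between the finger pads; the fingertips stand 22 mm ahead of it and the grasp point (between the pads) lies 3 mm ahead of it (ctrl.nose_length is the distance from the TCP to the fingertips, in mm); y points along the fingers, z is the direction in which the jaws open and shut, and the axes are right-handed (so a half turn about y gives the same grasp; the last joint's range is limited). The gripper opens to 85 mm and grips with 20 to 120 N. Pads are 22 mm wide; open, the fingers measure 114 mm over their backs; the gripper's body (76 mm by 85 mm) begins 54 mm behind the grasp point. The pads swing forward as they close: fully open they stand 13 mm farther back than shut.
Start: joints at [-0.223, 0.313, 1.498, -0, 1.331, -0.223], TCP at [525.006, -0.014, 253.294] pointing down, gripper open.
Joint ranges: [-2.94, 2.94], [-0.97, 2.17], [0.19, 2.56], [-1.23, 4.37], [0.02, 3.11], [-2.88, 2.88]. Speed limits (rad/s): [2.39, 2.39, 3.01, 3.14, 3.14, 3.14].

## Interface

Orientations are given as a unit quaternion [w, x, y, z].
In Python, from rig import ctrl, eyes, models gives the robot as it stands.
- The arm moves only by the shell command python3 -m crank 'ROWS' [FORCE]. ROWS is JSON, a list of rows, each an object with "dp": the shift along the tool's x, y, z in mm, a list of three; "roll": the turn about the tool's y in rad; "gripper": the closure in counts, from 0 (fully open) to 255 (shut). A call has 1 to 10 rows; each row is the pose to reach, as a shift and turn from the pose commanded when the call began, along the tool's axes at that moment; what a row does not reach only later rows make up. A row lasts 1/12 s, in which the tool goes at most 41.7 mm and 7.16 degrees, less where a joint would pass 70% of its speed; a pose out of reach is approached as far as the arm can. A call with a gripper value outside its range is refused whole. The fingers move at their own pace and stop on an object; FORCE is the grip in N (left out, the last holds). Time passes only in rows, so rows that repeat a pose let the fingers close. It gives the time, the measured TCP pose, the force and the opening at its end, in the units of the state.
- ctrl.sense(): the state, without advancing time (a new reading comes with each control period).
- eyes.capture(name): name is "scene" or "side" or "wrist"; returns a dict with "color" (384x512x3 uint8, red, green, blue), "fx", "fy", "cx", "cy" (pixels), "R" (3x3) and "t" (3): a world point X has camera coordinates R X + t. Camera axes: x right, y down, z forward; pixel columns grow to the right and rows downward; lengths in mm; the calibration is good to about 2 mm. A picture is of the moment at which its call begins. There is no depth.
- ctrl.finish_job(): hands the job in, once; it reports no verdict.
Trained networks look in a picture, given as the dict that the camera call returned (one of the last four; its "shot" number tells which), for a name from the list of things; names that differ only in an ending like _2 or _b are one class to them, and where a whole thing is asked for, a point or a joint stands for the part that bears it (a point fixed in the world has none). Each returns a list of dicts, best first, with "confidence" (0 to 1); they miss things now and then, are a little off and sometimes report something else, mostly with a low value. They report only what shows in the picture. A call takes as long as a camera call.
- models.spot_in(picture, label): "extent" ([centre column, centre row, width, height] in pixels, round what is visible of it).
- models.spot_point(picture, label): "centre" ([column, row] in pixels: a listed point, or the origin of a listed thing).
The state is a dict: "time_s": time; "joints": joint angles; "dq": joint speeds; "tau": joint torques, N m; "eef_pos": TCP position; "ee_rot": TCP orientation; "force": force on the tool from outside, world axes, zero at the start; "wrist_torque": the same for the moment, N m; "grip_width": opening from 0.0 (shut) to 1.0 (fully open).
Only numpy, scipy, OpenCV 4.12 (cv2) and the standard library are available. Lean on these libraries where they do the work, as an engineer would, in place of code of your own. Each camera call takes 0.05 s, during which the arm holds its last target. There are 200 camera calls.

## Task

Slide the white tub square under the spout of the tipping tray, gently up against the stand's two rubber buffers. Then empty the tray without touching the seals: press one of its green edge pads down until you feel the tray sit on its stop, keep it lightly but surely pressed there until every seal has slid into the tub, and guide the tray back level without letting it slam. Do not force the thin edge, and leave everything else on the bench alone.

Things in the scene. Friction and masses are not known exactly. Their poses are not given: they have to be found in the camera images.
- tipper: Grey tipping stand, fixed to the bench: base plate 187 x 200 mm, 10 mm thick, and two upright cheeks that carry the tray's hinge. Origin on the bench right below the hinge, mid-width. +x: level, towards the spout; z up. The hinge axis runs along y, 135 mm above the bench.
- buffers (a point): Point midway between the stand's two rubber buffers, on their faces, 35 mm above the bench: at x = +45 mm in the stand's frame. The buffers are 24 mm wide, 120 mm apart between centres, from 10 to 60 mm high; the tub's -x rim face belongs flat against both. Same axes as the stand.
- tray: Stainless steel tray hinged on the stand. Origin on the hinge axis, mid-width; level at rest, with the stand's axes. Inside 126 mm wide; floor 15 mm above the hinge; closed rear wall at x = -147 mm, open spout lip at x = +123 mm; side walls up to 47 mm above the hinge. A counterweight under the rear swings it back level when let go: it would slam, so let it turn slower than 1.5 rad/s.
- stop_block: The tray's stop: steel bush and brass nut (24 x 30 mm) on the stand's cross bar below the tray, with a rubber-tipped screw pointing up. Origin: centre of the bush, not the tip. The screw is set anew each time, unmarked: the tray meets it somewhere between 28 and 41 degrees of tilt, to be felt: from there the push rises steeply. 2 N or more beyond the holding push seats it surely.
- pad_left (a point): Top centre of the green ribbed press pad (39 x 34 mm) on the tray's out-turned edge beside the spout, +y side; at (87.5, 89, 50) mm in the tray's frame; 185 mm above the bench when level, 116 to 138 mm on the stop. Either pad may be pressed from above. It takes 4 to 9 N to tip the tray and 2 to 6 N to hold the empty tray tipped. The shelf under it is thin sheet: more than 16 N bends it.
- pad_right (a point): The like pad on the tray's -y side, at (87.5, -89, 50) mm in the tray's frame.
- tub: Loose white tub, 165 (x) x 200 (y) x 60 mm high over its 10 mm thick rim, 0.2 to 0.4 kg, slides with 1 to 3 N. A grip tongue sticks out of its +x end at y = 0, from x = 82 to 124 mm, 22 mm wide (y), 47 to 59 mm above the bench. Inside 151 x 186 mm. Origin: centre of its underside. Starts 40 to 85 mm short of the buffers, a little off-centre and askew; in place its origin is at x = +127.5, y = 0 mm in the stand's frame.
- seal_1: Crimp seal: aluminium disc with a blue top, 32 mm diameter, 14 mm high, about 12 g; starts lying on the tray's floor behind the spout and slides once the tray is tipped 16 to 26 degrees. Origin: centre of its underside.
- seal_2: Crimp seal: aluminium disc with a blue top, 32 mm diameter, 14 mm high, about 12 g; starts lying on the tray's floor behind the spout and slides once the tray is tipped 16 to 26 degrees. Origin: centre of its underside.
- seal_3: Crimp seal: aluminium disc with a blue top, 32 mm diameter, 14 mm high, about 12 g; starts lying on the tray's floor behind the spout and slides once the tray is tipped 16 to 26 degrees. Origin: centre of its underside.
- seal_4: Crimp seal: aluminium disc with a blue top, 32 mm diameter, 14 mm high, about 12 g; starts lying on the tray's floor behind the spout and slides once the tray is tipped 16 to 26 degrees. Origin: centre of its underside.
- seal_5: Crimp seal: aluminium disc with a blue top, 32 mm diameter, 14 mm high, about 12 g; starts lying on the tray's floor behind the spout and slides once the tray is tipped 16 to 26 degrees. Origin: centre of its underside.
- serum_a: Bystander: stoppered 100 ml serum bottle, straw-coloured, 51 mm diameter, 101 mm tall, blue cap; stands beside the stand. Origin: centre of its underside.
- serum_b: Bystander: serum bottle like serum_a; stands beside the tub's path. Origin: centre of its underside.
- serum_c: Bystander: serum bottle like serum_a; behind the rear end of the stand. Origin: centre of its underside.
- label_roll: Bystander: roll of paper labels lying flat, 64 mm diameter, 26 mm high, behind the rear end of the stand. Origin: centre of its underside.
- amber_bottle: Bystander: amber glass bottle with black cap, 68 mm diameter, 150 mm tall, left of the tub. Origin: centre of its underside.
- wash_bottle: Bystander: white rectangular plastic bottle with a yellow cap, 60 x 85 mm, 162 mm tall, right. Origin: centre of its underside.
- funnel: Bystander: white plastic funnel standing mouth down, 90 mm diameter, 105 mm tall, left of the tub. Origin: centre of its underside.

How it is judged (in metres and radians):
On the way, in this order (a step that is already met when the one before it is completed fails the run):
1. the tub stands under the spout, square against the buffers, with the tray still level (x of tub in the frame of tipper between 0.115 and 0.1395 m and y of tub in the frame of tipper between -0.02 and 0.02 m and angle between the x axis of tub and the x axis of tipper, either way round below 0.12 rad and angle between each of tub, tray's own z axis and vertical below 0.05 rad), for 0.2 s.
2. the tray is pressed on its stop (at least 3 N on the stop) with the tub in place (x of tub in the frame of tipper between 0.115 and 0.1395 m and y of tub in the frame of tipper between -0.02 and 0.02 m and angle between the x axis of tub and the x axis of tipper, either way round below 0.12 rad and angle between tub's own z axis and vertical below 0.05 rad and contact force between tray and stop_block above 3 N), for 0.5 s.
At the end, for the whole second after the job is handed in: All five seals lie in the tub at rest; the tub still stands flat against the buffers (within about 12 mm), within 20 mm of centre and 0.12 rad of square; the tray is back level (within 0.04 rad) and still (x of seal_1 in the frame of tub between -0.0755 and 0.0755 m and y of seal_1 in the frame of tub between -0.093 and 0.093 m and z of seal_1 in the frame of tub between 0 and 0.05 m and x of seal_2 in the frame of tub between -0.0755 and 0.0755 m and y of seal_2 in the frame of tub between -0.093 and 0.093 m and z of seal_2 in the frame of tub between 0 and 0.05 m and x of seal_3 in the frame of tub between -0.0755 and 0.0755 m and y of seal_3 in the frame of tub between -0.093 and 0.093 m and z of seal_3 in the frame of tub between 0 and 0.05 m and x of seal_4 in the frame of tub between -0.0755 and 0.0755 m and y of seal_4 in the frame of tub between -0.093 and 0.093 m and z of seal_4 in the frame of tub between 0 and 0.05 m and x of seal_5 in the frame of tub between -0.0755 and 0.0755 m and y of seal_5 in the frame of tub between -0.093 and 0.093 m and z of seal_5 in the frame of tub between 0 and 0.05 m and linear speed of each of seal_1, seal_2, seal_3, seal_4, seal_5 below 0.03 m/s and x of tub in the frame of tipper between 0.115 and 0.1395 m and y of tub in the frame of tipper between -0.02 and 0.02 m and angle between the x axis of tub and the x axis of tipper, either way round below 0.12 rad and angle between tub's own z axis and vertical below 0.05 rad and angle between tray's own z axis and vertical below 0.04 rad and angular speed of tray below 0.1 rad/s and linear speed of tub below 0.02 m/s); the robot touches nothing.
It fails at once if the tray's edge is pushed with more than 16 N (contact force between any of the fingers, the arm and tray above 16 N).
It fails at once if the tray swings or slams faster than 1.5 rad/s (angular speed of tray above 1.5 rad/s).
It fails at once if the tub is rammed into the stand with more than 25 N (contact force between tub and tipper above 25 N).
It fails at once if a seal is touched by the gripper (contact force between the fingers and seal_1 above 0.3 N or contact force between the fingers and seal_2 above 0.3 N or contact force between the fingers and seal_3 above 0.3 N or contact force between the fingers and seal_4 above 0.3 N or contact force between the fingers and seal_5 above 0.3 N).
It fails at once if a bystander is moved more than 15 mm (distance of any of serum_a, serum_b, serum_c, label_roll, amber_bottle, wash_bottle, funnel from where it was at the start of the episode above 0.015 m).
It also fails if it takes over 58 s, if anything falls off the work surface, if the arm or the gripper's body presses on something with over 40 N, if the wrist force passes 120 N, or if a joint passes its speed limit or range.

## Working session

There is one attempt and no reset: what is moved stays moved. The work goes in short steps, Python scripts to look and compute and a shell command to move; the robot and the scene stay as the last step left them, time stands still between calls to the robot, and variables do not carry over. Pictures are saved under pics/ and viewed, about 8 in all and at most 12, crops included, and the job is handed in when it is done.

```bash
ls; mkdir -p pics; cat > h.py <<'E'
from rig import ctrl, eyes, models
import numpy as np, cv2
def ray(p,uv):
    R=np.array(p["R"]);t=np.array(p["t"])
    d=R.T@np.array([(uv[0]-p["cx"])/p["fx"],(uv[1]-p["cy"])/p["fy"],1]);return -R.T@t,d
def at_z(p,uv,z):
    c,d=ray(p,uv);return c+d*(z-c[2])/d[2]
def proj(p,X):
    c=np.array(p["R"])@np.array(X)+np.array(p["t"]);return [p["fx"]*c[0]/c[2]+p["cx"],p["fy"]*c[1]/c[2]+p["cy"]]
def tri(ps,uvs):
    A=np.zeros((3,3));b=np.zeros(3)
    for p,uv in zip(ps,uvs):
        c,d=ray(p,uv);d=d/np.linalg.norm(d);M=np.eye(3)-np.outer(d,d);A+=M;b+=M@c
    return np.linalg.solve(A,b)
def save(p,n): cv2.imwrite(f"pics/{n}.png",np.array(p["color"])[:,:,::-1])
E
python3 - <<'E'
from h import *
s=ctrl.sense();print(s["time_s"],s["eef_pos"],s["ee_rot"],s["force"],ctrl.nose_length)
ps={}
for n in["scene","side"]:
    p=eyes.capture(n);save(p,n+"0");ps[n]=p
    R=np.array(p["R"]);print(n,-R.T@np.array(p["t"]),R[2])
for l,z in dict(tipper=0,buffers=35,tray=135,stop_block=None,pad_left=185,pad_right=185,tub=0,seal_1=150,serum_a=0,label_roll=0,amber_bottle=0,wash_bottle=0,funnel=0).items():
    for n,p in ps.items():
        for d in models.spot_point(p,l)[:6]:
            print(l,n,np.round(d["centre"]),round(d["confidence"],2),np.round(at_z(p,d["centre"],z),0) if z is not None else "")
E
```

```text
pics
0.0 [5.24779600e+02 3.86653148e-02 2.52732286e+02] [ 0.4997642  -0.50024333  0.50038645 -0.4996056 ] [-0.45771321  0.71710499  0.22071649] 22.0
scene [1232.59555374 -334.98800706 1356.0856863 ] [-0.45737059  0.22994001 -0.85903418]
side [166.67469912 859.71903841 874.05517768] [ 0.33938502 -0.72623354 -0.59783163]
tipper scene [220. 212.] 0.96 [ 559. -126.    0.]
tipper side [273. 209.] 0.93 [ 548. -112.    0.]
tipper side [277. 166.] 0.52 [ 642. -389.    0.]
buffers scene [229. 200.] 0.91 [548. -85.  35.]
buffers side [267. 208.] 0.84 [556. -74.  35.]
tray scene [218. 188.] 0.69 [ 542. -114.  135.]
tray scene [264. 179.] 0.66 [582.  40. 135.]
tray side [272. 177.] 0.56 [ 555. -122.  135.]
stop_block scene [218. 193.] 0.25 
stop_block side [290. 156.] 0.19 
pad_left side [290. 185.] 0.92 [461. -39. 185.]
pad_right scene [255. 186.] 0.71 [619. -14. 185.]
pad_right scene [262. 179.] 0.55 [607.  17. 185.]
pad_right side [237. 174.] 0.66 [642. -25. 185.]
tub scene [263. 180.] 0.75 [514.  75.   0.]
tub side [256. 249.] 0.84 [523.  94.   0.]
tub side [274. 178.] 0.71 [ 619. -296.    0
[... 554 characters left out ...]
 side [229. 191.] 0.84 [ 746. -152.    0.]
serum_a side [204. 228.] 0.78 [729.  72.   0.]
serum_a side [293. 155.] 0.74 [ 604. -493.    0.]
label_roll scene [236. 252.] 0.66 [ 725. -144.    0.]
label_roll scene [160. 222.] 0.65 [ 494. -338.    0.]
label_roll side [305. 179.] 0.71 [ 500. -337.    0.]
amber_bottle scene [361. 172.] 0.76 [655. 428.   0.]
amber_bottle scene [256. 192.] 0.64 [547.  28.   0.]
amber_bottle side [163. 326.] 0.71 [634. 445.   0.]
wash_bottle side [294. 157.] 0.91 [ 596. -486.    0.]
funnel scene [324. 131.] 0.57 [423. 409.   0.]
funnel scene [222. 207.] 0.28 [ 545. -114.    0.]
funnel side [238. 348.] 0.9 [425. 420.   0.]
funnel side [257. 249.] 0.27 [520.  91.   0.]
```

```bash
python3 - <<'E'
import cv2
a=cv2.imread("pics/scene0.png")[110:300,130:390];b=cv2.imread("pics/side0.png")[110:370,130:390]
cv2.imwrite("pics/v1.png",cv2.resize(a,None,fx=3,fy=3,interpolation=2));cv2.imwrite("pics/v2.png",cv2.resize(b,None,fx=2.3,fy=2.3,interpolation=2))
E
```

```text
(no output)
```

View pics/v1.png

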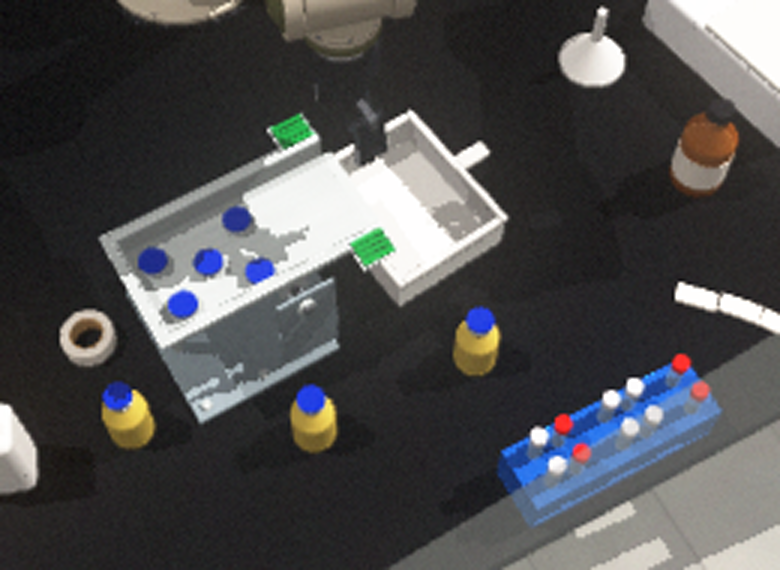

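View pics/v2.png

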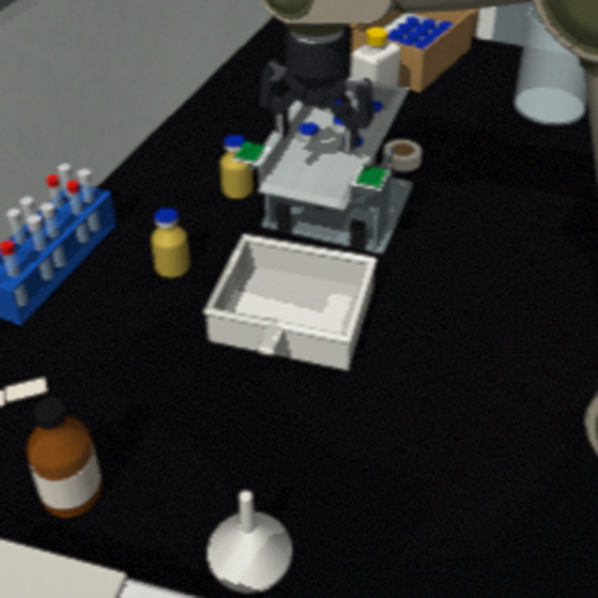

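The scene view shows the tray running diagonally with the spout towards the tub and +y. The pads sit at about px (228,154) and (254,192). The tub tongue points away from the stand, and bottles stand on its +x side. Next I'll fit the poses.

```bash
python3 - <<'E'
from h import *
A=eyes.capture("scene");B=eyes.capture("side")
def green(p):
    h=cv2.cvtColor(np.array(p["color"]),cv2.COLOR_RGB2HSV);m=cv2.inRange(h,(45,120,60),(75,255,255))
    n,_,st,c=cv2.connectedComponentsWithStats(m);i=np.argsort(-st[1:,4])[:2]+1
    return [c[k] for k in i]
ga=sorted(green(A),key=lambda c:c[0]);gb=sorted(green(B),key=lambda c:-c[0])
P=[]
for a,b in zip(ga,gb):
    X=tri([A,B],[a,b]);print("pad",a,b,X,at_z(A,a,185),at_z(B,b,185));P.append((at_z(A,a,185)+at_z(B,b,185))/2)
L,R=P  # near robot = left?
ey=(L-R)/np.linalg.norm(L-R)
ex=np.array([ey[1],-ey[0],0]);print("tipper yaw",np.arctan2(ex[1],ex[0]),"sep",np.linalg.norm(L-R))
o=(L+R)/2-ex*87.5;o[2]=0;print("origin",o, "tub target",o+ex*127.5)
# tub corners at z=60, side view & scene
for p,uvs in((A,[(266.7,147.3),(298.7,182),(264,207)]),(B,[(237,213),(293.5,222.2),(282,255),(220,246)])):
    print("corn",[np.round(at_z(p,u,60)[:2]) for u in uvs])
for n,p in(("scene",A),("side",B)):
    for d in models.spot_in(p,"tub")[:2]:print(n,d)
    for l in("tub","buffers","tipper"):print(l,[np.round(np.r_[d["centre"],d["confidence"]],2) for d in models.spot_point(p,l)[:2]])
save(A,"A");save(B,"B")
def cr(p,x,y,w,h): return cv2.resize(np.array(p["color"])[y:y+h,x:x+w,::-1],None,fx=6,fy=6,interpolation=cv2.INTER_CUBIC)
cv2.imwrite("pics/v3.png",np.vstack([cr(B,210,200,95,75)]))
E
```

```text
pad [226.57303371 153.20224719] [291.22972973 186.13513514] [456.96240912 -38.22083076 182.21735823] [457.59053221 -39.45253114 185.        ] [456.52277754 -33.39439221 185.        ]
pad [253.71875    191.80208333] [238.34328358 175.47761194] [635.52733517 -26.53050026 181.97073321] [636.17069849 -27.86147271 185.        ] [634.08810111 -21.75046917 185.        ]
tipper yaw 1.6359441420177827 sep 178.45130589622445
origin [ 551.7894297  -117.92909657    0.        ] tub target [543.48895769   9.30042895   0.        ]
corn [array([422., 140.]), array([612., 169.]), array([644.,   8.])]
corn [array([625.,  19.]), array([436., -12.]), array([419., 137.]), array([604., 177.])]
scene {'extent': [269.9, 178.8, 56.5, 67.3], 'confidence': 0.79}
tub [array([263.6 , 178.9 ,   0.67])]
buffers [array([232.2, 200.2,   0.9])]
tipper [array([222.6, 209.9,   0.8]), array([253.2 , 189.5 ,   0.33])]
side {'extent': [255.0, 243.7, 74.0, 55.2], 'confidence': 0.86}
tub [array([255.6 , 248.7 ,   0.71]), array([291.  , 153.8 ,   0.36])]
buffers [array([267.  , 205.8 ,   0.89])]
tipper [array([273.4 , 211.5 ,   0.97]), array([238.  , 351.2 ,   0.62])]
```

View pics/v3.png

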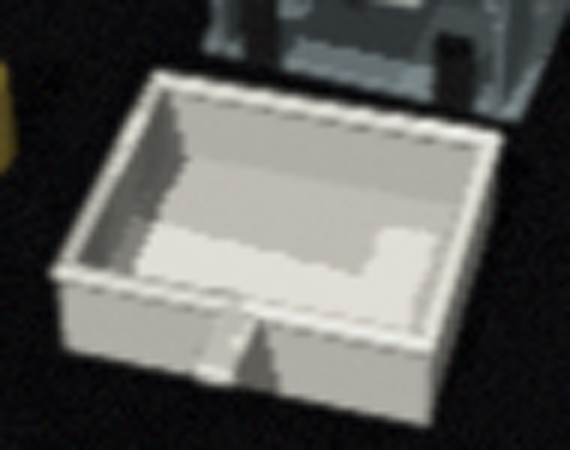

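Side view: the tub rim corners are clear at px (236,212), (294,222), (283,258) and (219,245), and the tongue end is at about (245,262). I'll fit the rectangle.

```bash
python3 - <<'E'
from h import *
from scipy.optimize import least_squares
A=eyes.capture("scene");B=eyes.capture("side")
obs=[(B,-82.5,-100,(236.2,212)),(B,-82.5,100,(293.7,222.3)),(B,82.5,100,(282.8,258)),(B,82.5,-100,(218.7,245.3)),(A,82.5,100,(266.7,147.3)),(A,82.5,-100,(298.7,182))]
def w(q,x,y,z): c,s=np.cos(q[2]),np.sin(q[2]);return [q[0]+c*x-s*y,q[1]+s*x+c*y,z]
for sel in(obs,obs[:4]):
    r=least_squares(lambda q:np.concatenate([np.array(proj(p,w(q,x,y,60)))-uv for p,x,y,uv in sel]),[530,85,1.7])
    print(r.x,np.round(r.fun,1)); q=r.x
    print("tongue110",w(q,110,0,53))
yaw=1.636;o=np.array([551.8,-118]);d=q[:2]-o
e=np.array([np.cos(yaw),np.sin(yaw)]);n=np.array([-e[1],e[0]])
print("tub in stand",d@e,d@n,q[2]-yaw,"target tongue",o+e*237.5)
print("tongue px",proj(B,w(q,124,0,59)))
E
```

```text
[523.41539072  78.07681818   1.70550187] [-0.2 -1.3  0.4 -1.1 -0.2 -0.3 -0.2 -0.8  0.4 -2.2  1.  -0.7]
tongue110 [np.float64(508.6425525921807), np.float64(187.08031928511204), 53]
[521.76395798  81.2574124    1.70949977] [-0.4 -0.5  0.4 -0.4  0.1  0.5 -0.2  0.1]
tongue110 [np.float64(506.55545443652835), np.float64(190.20098229006106), 53]
tub in stand 200.79106193749416 16.989104253682445 0.07349976668450409 target tongue [536.32509836 118.99531096]
tongue px [np.float64(245.86894272967785), np.float64(262.2305355048467)]
```

```bash
python3 -m crank '[{"dp":[-40,0,-4],"roll":-0.07,"gripper":60},{"dp":[-80,0,-8],"roll":-0.139,"gripper":60},{"dp":[-120,0,-12],"roll":-0.139,"gripper":60},{"dp":[-160,10,-16],"roll":-0.139,"gripper":60},{"dp":[-190,40,-18],"roll":-0.139,"gripper":60},{"dp":[-190,80,-18],"roll":-0.139,"gripper":60},{"dp":[-190,115,-18],"roll":-0.139,"gripper":60},{"dp":[-190,115,-18],"roll":-0.139,"gripper":60}]' 25
python3 - <<'E'
from h import *
s=ctrl.sense();print(s["time_s"],s["eef_pos"],s["ee_rot"],s["grip_width"])
W=eyes.capture("wrist");B=eyes.capture("side")
save(W,"W1");save(B,"B1")
a=np.array(W["color"])[:,:,::-1];b=cv2.resize(np.array(B["color"])[190:286,190:318,::-1],(512,384),interpolation=2)
cv2.imwrite("pics/v4.png",cv2.resize(np.hstack([a,b]),(800,300)))
q=[522.4,80,1.7085];c,sn=np.cos(q[2]),np.sin(q[2])
for x,y in((124,11),(124,-11),(84,11),(84,-11)):print(np.round(proj(W,[q[0]+c*x-sn*y,q[1]+sn*x+c*y,59])))
E
```

```text
time_s: 2.67
eef_pos: [503.7, 190.0, 132.3]
ee_rot: [-0.531, 0.537, -0.466, 0.461]
force: [-0.9, -0.4, -0.7]
grip_width: 0.764
2.6667 [503.72223887 189.99258732 132.32203326] [-0.53066023  0.53677646 -0.46645107  0.46118776] 0.7641840469686458
[245. 202.]
[278. 202.]
[245. 257.]
[277. 257.]
```

View pics/v4.png

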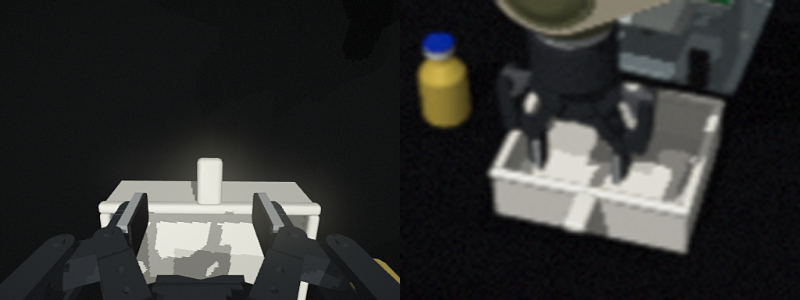

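The wrist view has the tongue at px about (268,202–261), some 10 mm off the jaw centre. I'll shift by +8 and descend.

```bash
python3 -m crank '[{"dp":[0,0,8],"roll":0,"gripper":60},{"dp":[0,25,8],"roll":0,"gripper":60},{"dp":[0,50,8],"roll":0,"gripper":60},{"dp":[0,76,8],"roll":0,"gripper":60},{"dp":[0,76,8],"roll":0,"gripper":60},{"dp":[0,76,8],"roll":0,"gripper":60}]'
python3 - <<'E'
from h import *
W=eyes.capture("wrist");S=eyes.capture("side")
save(W,"W2")
a=np.array(W["color"])[:,:,::-1];b=cv2.resize(np.array(S["color"])[190:286,190:318,::-1],(512,384),interpolation=2)
cv2.imwrite("pics/v5.png",cv2.resize(np.hstack([a,b]),(800,300)))
E
```

```text
time_s: 3.27
eef_pos: [516.1, 191.0, 63.8]
ee_rot: [0.534, -0.533, 0.464, -0.465]
force: [-0.4, -0.0, 1.6]
grip_width: 0.764
```

View pics/v5.png

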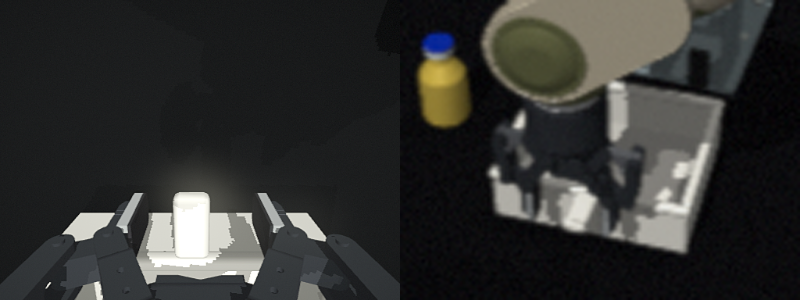

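Straddling the tongue, which is about 5 mm left of the jaw centre. I'll correct that, lower 8 mm and grip.

```bash
python3 -m crank '[{"dp":[0,4,-5],"roll":0,"gripper":60},{"dp":[0,8,-5],"roll":0,"gripper":60},{"dp":[0,8,-5],"roll":0,"gripper":255},{"dp":[0,8,-5],"roll":0,"gripper":255},{"dp":[0,8,-5],"roll":0,"gripper":255},{"dp":[0,8,-5],"roll":0,"gripper":255},{"dp":[0,8,-5],"roll":0,"gripper":255},{"dp":[0,8,-5],"roll":0,"gripper":255},{"dp":[0,8,-5],"roll":0,"gripper":255}]' 30
python3 - <<'E'
from h import *
s=ctrl.sense();print(s["time_s"],s["eef_pos"],s["ee_rot"],s["grip_width"],s["force"])
W=eyes.capture("wrist")
for l in("tub","buffers"):print(l,[(np.round(d["centre"]),round(d["confidence"],2)) for d in models.spot_point(W,l)[:1]])
E
```

```text
time_s: 4.12
eef_pos: [510.2, 190.4, 54.6]
ee_rot: [0.534, -0.533, 0.464, -0.464]
force: [-0.7, 0.6, 4.4]
grip_width: 0.248
4.1167 [510.2288068  190.43551632  54.63373707] [ 0.53371426 -0.53334177  0.46388268 -0.46422894] 0.2480736433512754 [-0.68460852  0.5826533   4.39469776]
tub []
buffers []
```

```bash
python3 -m crank '[{"dp":[4,0,1],"roll":0.0,"gripper":255},{"dp":[10,0,3],"roll":0.01,"gripper":255},{"dp":[18,0,5],"roll":0.02,"gripper":255},{"dp":[26,0,7],"roll":0.03,"gripper":255},{"dp":[34,0,10],"roll":0.04,"gripper":255},{"dp":[42,0,12],"roll":0.05,"gripper":255},{"dp":[48,0,14],"roll":0.06,"gripper":255},{"dp":[54,0,16],"roll":0.07,"gripper":255},{"dp":[58,0,17],"roll":0.073,"gripper":255},{"dp":[60,0,17],"roll":0.073,"gripper":255}]' 40
python3 - <<'E'
from h import *
s=ctrl.sense();print(s["time_s"],s["eef_pos"],s["ee_rot"],s["grip_width"],s["force"])
B=eyes.capture("side");A=eyes.capture("scene")
def cr(p,x,y,w,h,f): return cv2.resize(np.array(p["color"])[y:y+h,x:x+w,::-1],None,fx=f,fy=f,interpolation=2)
cv2.imwrite("pics/v6.png",np.hstack([cr(B,205,160,100,100,4),cr(A,215,130,100,100,4)]))
E
```

```text
time_s: 5.1
eef_pos: [535.5, 133.6, 54.6]
ee_rot: [0.516, -0.516, 0.484, -0.483]
force: [-0.9, 5.0, 6.8]
grip_width: 0.251
5.1 [535.46373723 133.60508105  54.64326788] [ 0.5164834  -0.51550847  0.48360266 -0.48334705] 0.2508175170134487 [-0.91894029  4.95892449  6.76922939]
```

View pics/v6.png

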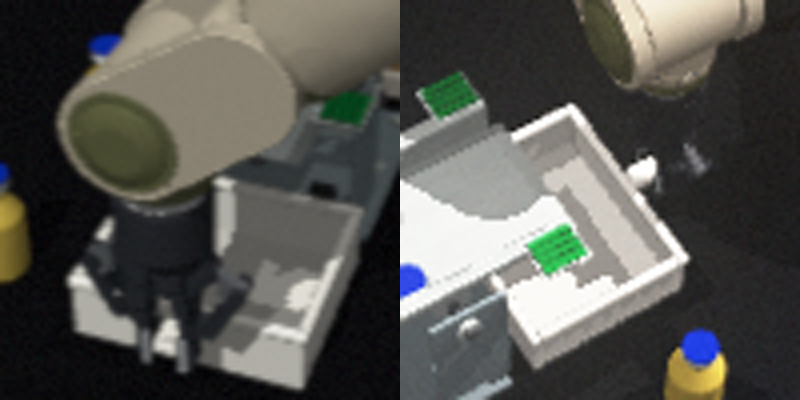

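The tub follows squarely and is nearly under the spout. Now I'll creep to the buffers.

```bash
python3 -m crank '[{"dp":[2,0,0],"roll":0,"gripper":255},{"dp":[4,0,0],"roll":0,"gripper":255},{"dp":[6,0,0],"roll":0,"gripper":255},{"dp":[7,0,0],"roll":0,"gripper":255},{"dp":[8,0,0],"roll":0,"gripper":255}]'; python3 -m crank '[{"dp":[1,0,0],"roll":0,"gripper":255},{"dp":[2,0,0],"roll":0,"gripper":255}]'
```

```text
time_s: 5.62
eef_pos: [535.9, 126.0, 54.6]
ee_rot: [0.517, -0.516, 0.483, -0.483]
force: [-0.3, 3.8, 5.7]
grip_width: 0.25
time_s: 5.78
eef_pos: [536.0, 124.0, 54.7]
ee_rot: [0.517, -0.516, 0.483, -0.483]
force: [0.0, 4.6, 6.0]
grip_width: 0.253
```

```bash
python3 -m crank '[{"dp":[1,0,0],"roll":0,"gripper":255},{"dp":[1.5,0,0],"roll":0,"gripper":255}]'
```

```text
time_s: 5.95
eef_pos: [536.1, 123.1, 54.7]
ee_rot: [0.517, -0.515, 0.484, -0.483]
force: [0.2, 10.7, 4.9]
grip_width: 0.248
```

```bash
python3 -m crank '[{"dp":[0.4,0,0],"roll":0,"gripper":255},{"dp":[0.4,0,0],"roll":0,"gripper":255}]'; python3 - <<'E'
from h import *
print(ctrl.sense()["force"],ctrl.sense()["wrist_torque"],ctrl.sense()["ee_rot"])
E
```

```text
time_s: 6.12
eef_pos: [536.1, 123.1, 54.6]
ee_rot: [0.517, -0.515, 0.484, -0.483]
force: [-0.2, 11.1, 4.2]
grip_width: 0.247
[-0.20357627 11.06609845  4.18863187] [ 1.62633682 -0.01999105 -0.0158242 ] [ 0.51710286 -0.51516008  0.48370947 -0.48294913]
```

Against both buffers: push about 7 N over drag, with no yaw moment. I'll release and lift.

```bash
python3 -m crank '[{"dp":[-0.8,0,0],"roll":0,"gripper":255},{"dp":[-0.8,0,0],"roll":0,"gripper":100},{"dp":[-0.8,0,0],"roll":0,"gripper":100},{"dp":[-0.8,0,0],"roll":0,"gripper":100},{"dp":[-0.8,-30,0],"roll":0,"gripper":100},{"dp":[-0.8,-70,0],"roll":0,"gripper":100},{"dp":[-0.8,-110,0],"roll":0,"gripper":100},{"dp":[-30,-150,0],"roll":0,"gripper":255},{"dp":[-70,-160,0],"roll":0,"gripper":255},{"dp":[-110,-170,0],"roll":0,"gripper":255}]'
python3 - <<'E'
from h import *
B=eyes.capture("side");A=eyes.capture("scene")
def cr(p,x,y,w,h,f): return cv2.resize(np.array(p["color"])[y:y+h,x:x+w,::-1],None,fx=f,fy=f,interpolation=2)
cv2.imwrite("pics/v7.png",np.hstack([cr(B,205,160,100,100,4),cr(A,210,130,100,100,4)]))
E
```

```text
time_s: 6.95
eef_pos: [529.5, 226.5, 225.6]
ee_rot: [0.517, -0.515, 0.483, -0.485]
force: [0.1, 0.4, -0.2]
grip_width: 0.19
```

View pics/v7.png

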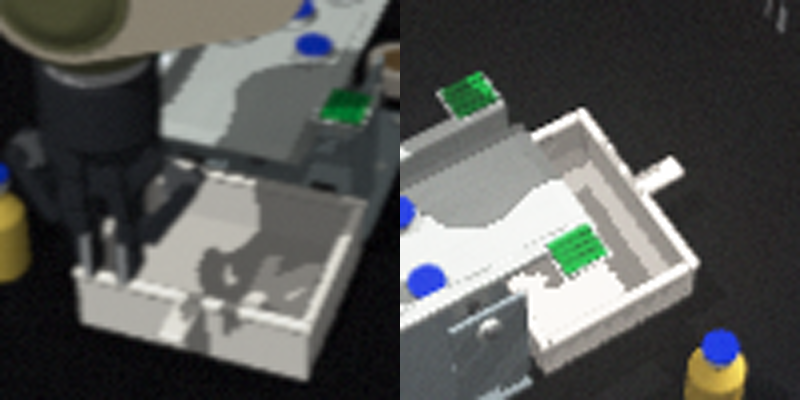

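Gripper is clear and the tub is under the spout. I'll check the tub pose numerically.

```bash
cat > fit.py <<'E'
from h import *
from scipy.optimize import least_squares
def w(q,x,y,z): c,s=np.cos(q[2]),np.sin(q[2]);return [q[0]+c*x-s*y,q[1]+s*x+c*y,z]
def fit(obs,q0):
    r=least_squares(lambda q:np.concatenate([np.array(proj(p,w(q,x,y,z)))-uv for p,x,y,z,uv in obs]),q0);return r.x,r.fun
def rel(q,o=(551.8,-118),yaw=1.636):
    d=q[:2]-np.array(o);return d@[np.cos(yaw),np.sin(yaw)],d@[-np.sin(yaw),np.cos(yaw)],q[2]-yaw
E
python3 - <<'E'
from fit import *
A=eyes.capture("scene");B=eyes.capture("side")
q,f=fit([(B,-82.5,100,60,(296.5,211.2)),(B,82.5,100,60,(283,242.5)),(B,82.5,-100,60,(224.5,227.5)),(A,82.5,100,60,(255.75,158)),(A,82.5,-100,60,(284.5,196))],[540,10,1.64])
print(q,np.round(f,1),rel(q))
s=ctrl.sense();print(s["eef_pos"],s["force"])
print([(np.round(at_z(A,d["centre"],185)),d["confidence"]) for d in models.spot_point(A,"pad_left")],[(np.round(at_z(B,d["centre"],185)),d["confidence"]) for d in models.spot_point(B,"pad_left")])
E
```

```text
[540.72702811   8.81891549   1.62073261] [ 0.9 -1.8 -0.6 -0.6 -1.3 -1.   0.4 -2.5  0.2 -0.8] (np.float64(127.27091142232291), np.float64(2.7862407251840517), np.float64(-0.015267394454072214))
[528.65926088 226.5384108  222.57043362] [ 0.59689922 -1.11472481  0.11007688]
[(array([464., -38., 185.]), 0.83)] [(array([457., -41., 185.]), 0.98)]
```

The tub is at (127, 3) mm and −0.015 rad in the stand frame, so step 1 is met. Next I'll hover over pad_left with the gripper shut.

```bash
python3 -m crank '[{"dp":[20,-20,-20],"roll":0,"gripper":255},{"dp":[55,-30,-45],"roll":0,"gripper":255},{"dp":[90,-30,-70],"roll":0,"gripper":255},{"dp":[128,-30,-87],"roll":0,"gripper":255},{"dp":[166,-30,-87],"roll":0,"gripper":255},{"dp":[200,-30,-87],"roll":0,"gripper":255},{"dp":[230,-30,-87],"roll":0,"gripper":255},{"dp":[252,-20,-87],"roll":0,"gripper":255},{"dp":[252,-5,-87],"roll":0,"gripper":255},{"dp":[252,-5,-87],"roll":0,"gripper":255}]' 40
python3 - <<'E'
from h import *
A=eyes.capture("scene");B=eyes.capture("side");s=ctrl.sense();print(s["eef_pos"],s["ee_rot"],s["force"],s["grip_width"])
def cr(p,x,y,w,h,f): return cv2.resize(np.array(p["color"])[y:y+h,x:x+w,::-1],None,fx=f,fy=f,interpolation=2)
cv2.imwrite("pics/v8.png",np.hstack([cr(B,250,140,80,80,5),cr(A,190,120,80,80,5)]))
E
```

```text
time_s: 8.08
eef_pos: [457.4, -32.9, 225.4]
ee_rot: [-0.514, 0.516, -0.486, 0.483]
force: [0.2, 0.6, -0.5]
grip_width: -0.001
[458.41588412 -31.62500215 227.76491773] [-0.51570576  0.51609301 -0.48404095  0.48311482] [-0.2938715 -0.076566   0.0802883] 0.002624064972945028
```

View pics/v8.png

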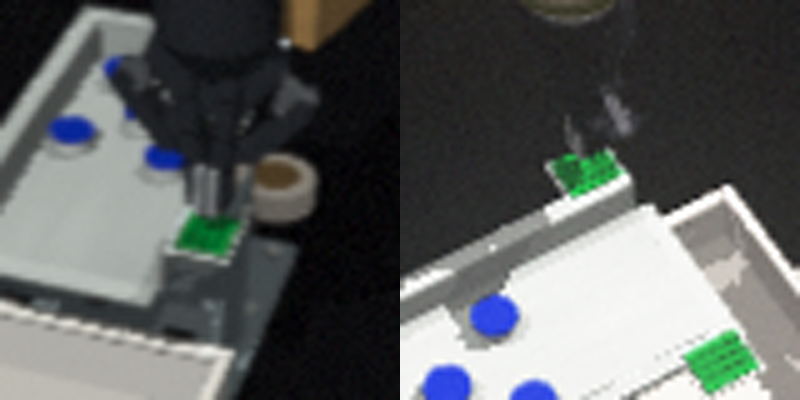

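The fingertips stand about 20 mm over the left pad, clear of the tray wall and the seals. I'll descend gently.

```bash
python3 -m crank '[{"dp":[0,6,0],"roll":0,"gripper":255},{"dp":[0,12,0],"roll":0,"gripper":255},{"dp":[0,14,0],"roll":0,"gripper":255},{"dp":[0,15,0],"roll":0,"gripper":255}]'; python3 -m crank '[{"dp":[0,1,0],"roll":0,"gripper":255},{"dp":[0,2,0],"roll":0,"gripper":255},{"dp":[0,3,0],"roll":0,"gripper":255}]'
```

```text
time_s: 8.52
eef_pos: [458.7, -30.8, 212.5]
ee_rot: [-0.516, 0.517, -0.483, 0.483]
force: [-0.4, -0.1, -0.3]
grip_width: 0.004
time_s: 8.77
eef_pos: [458.9, -31.1, 210.0]
ee_rot: [0.516, -0.516, 0.483, -0.483]
force: [-0.2, -0.1, -0.1]
grip_width: 0.001
```

```bash
python3 -m crank '[{"dp":[-0.5,1,0],"roll":0,"gripper":255},{"dp":[-1,2,0],"roll":0,"gripper":255}]'
```

```text
time_s: 8.93
eef_pos: [458.8, -30.2, 207.9]
ee_rot: [0.516, -0.516, 0.483, -0.483]
force: [0.4, 0.7, -0.0]
grip_width: -0.002
```

```bash
python3 -m crank '[{"dp":[-0.3,1,0],"roll":0,"gripper":255},{"dp":[-0.6,2,0],"roll":0,"gripper":255},{"dp":[-1,3,0],"roll":0,"gripper":255}]'
```

```text
time_s: 9.18
eef_pos: [458.7, -29.1, 205.5]
ee_rot: [0.516, -0.516, 0.483, -0.483]
force: [-3.4, 0.6, 8.1]
grip_width: -0.001
```

```bash
python3 -m crank '[{"dp":[-0.6,1,0],"roll":0,"gripper":255},{"dp":[-1.2,2,0],"roll":0,"gripper":255},{"dp":[-1.8,3,0],"roll":0,"gripper":255}]'
```

```text
time_s: 9.43
eef_pos: [458.6, -27.5, 202.5]
ee_rot: [-0.516, 0.516, -0.483, 0.484]
force: [-2.1, -0.5, 6.8]
grip_width: 0.001
```

```bash
python3 -m crank '[{"dp":[-0.8,2,0],"roll":0,"gripper":255},{"dp":[-1.6,4,0],"roll":0,"gripper":255},{"dp":[-2.3,6,0],"roll":0,"gripper":255},{"dp":[-3,8,0],"roll":0,"gripper":255},{"dp":[-3.7,10,0],"roll":0,"gripper":255}]'
```

```text
time_s: 9.85
eef_pos: [458.4, -23.2, 192.5]
ee_rot: [0.517, -0.516, 0.483, -0.483]
force: [-2.7, 4.0, 8.8]
grip_width: 0.002
```

```bash
python3 -m crank '[{"dp":[-0.6,2,0],"roll":0,"gripper":255},{"dp":[-1.2,4,0],"roll":0,"gripper":255},{"dp":[-1.8,6,0],"roll":0,"gripper":255},{"dp":[-2.2,8,0],"roll":0,"gripper":255},{"dp":[-2.7,10,0],"roll":0,"gripper":255},{"dp":[-3.2,12,0],"roll":0,"gripper":255}]'
```

```text
time_s: 10.35
eef_pos: [458.1, -19.5, 180.4]
ee_rot: [0.517, -0.516, 0.484, -0.483]
force: [-2.1, 7.0, 8.8]
grip_width: 0.002
```

```bash
python3 -m crank '[{"dp":[-0.4,2,0],"roll":0,"gripper":255},{"dp":[-0.8,4,0],"roll":0,"gripper":255},{"dp":[-1.2,6,0],"roll":0,"gripper":255},{"dp":[-1.4,8,0],"roll":0,"gripper":255},{"dp":[-1.6,10,0],"roll":0,"gripper":255}]'
```

```text
time_s: 10.77
eef_pos: [458.0, -17.6, 170.3]
ee_rot: [0.517, -0.515, 0.484, -0.483]
force: [-1.3, 8.8, 5.8]
grip_width: 0.001
```

```bash
python3 -m crank '[{"dp":[-0.7,0,0],"roll":0,"gripper":255},{"dp":[-1.5,0.5,0],"roll":0,"gripper":255}]'
```

```text
time_s: 10.93
eef_pos: [458.0, -17.1, 169.9]
ee_rot: [0.516, -0.516, 0.483, -0.483]
force: [-2.3, -0.5, 5.4]
grip_width: 0.004
```

```bash
python3 -m crank '[{"dp":[-0.5,2,0],"roll":0,"gripper":255},{"dp":[-1,4,0],"roll":0,"gripper":255},{"dp":[-1.4,6,0],"roll":0,"gripper":255},{"dp":[-1.8,8,0],"roll":0,"gripper":255}]'
```

```text
time_s: 11.27
eef_pos: [458.1, -15.7, 161.6]
ee_rot: [0.516, -0.516, 0.483, -0.484]
force: [0.5, -1.2, 5.9]
grip_width: 0.005
```

```bash
python3 -m crank '[{"dp":[-0.1,1,0],"roll":0,"gripper":255},{"dp":[-0.3,2,0],"roll":0,"gripper":255}]'
```

```text
time_s: 11.43
eef_pos: [458.0, -15.4, 159.4]
ee_rot: [0.516, -0.516, 0.483, -0.483]
force: [-0.1, -0.6, 3.7]
grip_width: -0.0
```

```bash
python3 -m crank '[{"dp":[-0.1,1,0],"roll":0,"gripper":255},{"dp":[-0.2,2,0],"roll":0,"gripper":255}]'
```

```text
time_s: 11.6
eef_pos: [457.9, -15.1, 157.4]
ee_rot: [0.516, -0.516, 0.483, -0.483]
force: [1.6, 0.4, 4.1]
grip_width: -0.002
```

```bash
python3 -m crank '[{"dp":[-0.1,1,0],"roll":0,"gripper":255},{"dp":[-0.1,1.8,0],"roll":0,"gripper":255}]'
```

```text
time_s: 11.77
eef_pos: [457.8, -15.0, 155.5]
ee_rot: [0.516, -0.516, 0.483, -0.483]
force: [1.3, 0.1, 4.6]
grip_width: 0.001
```

```bash
python3 -m crank '[{"dp":[0,1,0],"roll":0,"gripper":255},{"dp":[0,1.5,0],"roll":0,"gripper":255}]'
```

```text
time_s: 11.93
eef_pos: [457.8, -15.0, 154.0]
ee_rot: [0.516, -0.516, 0.483, -0.483]
force: [1.3, -0.2, 4.9]
grip_width: -0.004
```

```bash
python3 -m crank '[{"dp":[0,1,0],"roll":0,"gripper":255},{"dp":[0,1.5,0],"roll":0,"gripper":255}]'
```

```text
time_s: 12.1
eef_pos: [457.8, -15.0, 152.5]
ee_rot: [0.516, -0.516, 0.483, -0.483]
force: [0.8, -0.3, 4.5]
grip_width: -0.0
```

```bash
python3 -m crank '[{"dp":[0,1,0],"roll":0,"gripper":255},{"dp":[0.1,1.5,0],"roll":0,"gripper":255}]'
```

```text
time_s: 12.27
eef_pos: [457.7, -15.1, 151.0]
ee_rot: [0.516, -0.516, 0.483, -0.483]
force: [0.9, 0.1, 3.9]
grip_width: -0.001
```

```bash
python3 -m crank '[{"dp":[0,1,0],"roll":0,"gripper":255},{"dp":[0.1,1.5,0],"roll":0,"gripper":255}]'
```

```text
time_s: 12.43
eef_pos: [457.7, -15.2, 149.5]
ee_rot: [0.516, -0.516, 0.483, -0.483]
force: [0.8, -0.3, 3.5]
grip_width: 0.003
```

```bash
python3 -m crank '[{"dp":[0,1,0],"roll":0,"gripper":255},{"dp":[0.1,1.5,0],"roll":0,"gripper":255}]'
```

```text
time_s: 12.6
eef_pos: [457.7, -15.3, 148.0]
ee_rot: [0.516, -0.516, 0.483, -0.483]
force: [1.3, 0.6, 3.4]
grip_width: -0.001
```

```bash
python3 -m crank '[{"dp":[0.1,1,0],"roll":0,"gripper":255},{"dp":[0.2,1.5,0],"roll":0,"gripper":255}]'
```

```text
time_s: 12.77
eef_pos: [457.7, -15.4, 146.5]
ee_rot: [0.516, -0.516, 0.483, -0.483]
force: [1.0, 2.0, 2.1]
grip_width: 0.002
```

```bash
python3 -m crank '[{"dp":[0.1,1,0],"roll":0,"gripper":255},{"dp":[0.2,1.5,0],"roll":0,"gripper":255}]'
```

```text
time_s: 12.93
eef_pos: [457.8, -15.6, 145.0]
ee_rot: [0.516, -0.516, 0.483, -0.483]
force: [0.9, 2.9, 3.7]
grip_width: -0.003
```

```bash
python3 -m crank '[{"dp":[0.1,0.7,0],"roll":0,"gripper":255},{"dp":[0.2,1.3,0],"roll":0,"gripper":255}]'
```

```text
time_s: 13.1
eef_pos: [457.8, -15.8, 143.7]
ee_rot: [0.516, -0.516, 0.483, -0.483]
force: [1.4, 2.2, 3.9]
grip_width: -0.001
```

```bash
python3 -m crank '[{"dp":[0.1,0.7,0],"roll":0,"gripper":255},{"dp":[0.1,1.3,0],"roll":0,"gripper":255}]'
```

```text
time_s: 13.27
eef_pos: [457.8, -15.9, 142.4]
ee_rot: [0.516, -0.516, 0.483, -0.483]
force: [1.6, 2.0, 3.2]
grip_width: -0.001
```

```bash
python3 -m crank '[{"dp":[0.1,0.7,0],"roll":0,"gripper":255},{"dp":[0.1,1.3,0],"roll":0,"gripper":255}]'; python3 - <<'E'
from h import *
A=eyes.capture("scene");B=eyes.capture("side")
def cr(p,x,y,w,h,f): return cv2.resize(np.array(p["color"])[y:y+h,x:x+w,::-1],None,fx=f,fy=f,interpolation=2)
cv2.imwrite("pics/v9.png",np.hstack([cr(B,210,150,100,100,4),cr(A,200,125,100,100,4)]))
E
```

```text
time_s: 13.43
eef_pos: [457.8, -16.1, 141.1]
ee_rot: [-0.516, 0.516, -0.483, 0.483]
force: [1.2, 1.6, 3.3]
grip_width: 0.0
```

View pics/v9.png

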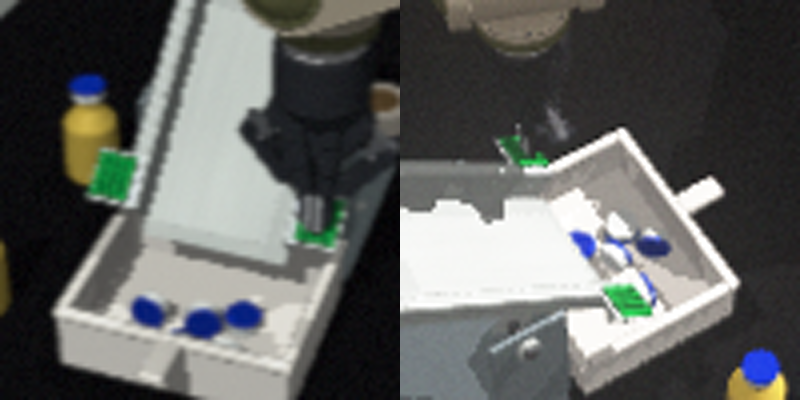

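The tray is well tipped and all five seals show in the tub (scene crop, around (583–653, 225–290)). No stop felt yet, so I'll go on.

```bash
python3 -m crank '[{"dp":[0.1,0.7,0],"roll":0,"gripper":255},{"dp":[0.2,1.3,0],"roll":0,"gripper":255}]'
```

```text
time_s: 13.7
eef_pos: [457.8, -16.3, 139.9]
ee_rot: [-0.516, 0.516, -0.483, 0.483]
force: [0.8, 2.0, 3.4]
grip_width: 0.002
```

```bash
python3 -m crank '[{"dp":[0.1,0.7,0],"roll":0,"gripper":255},{"dp":[0.2,1.3,0],"roll":0,"gripper":255}]'
```

```text
time_s: 13.87
eef_pos: [457.8, -16.6, 138.5]
ee_rot: [-0.516, 0.516, -0.483, 0.483]
force: [-0.2, 0.9, 2.7]
grip_width: 0.002
```

```bash
python3 -m crank '[{"dp":[0.1,0.7,0],"roll":0,"gripper":255},{"dp":[0.2,1.3,0],"roll":0,"gripper":255}]'
```

```text
time_s: 14.03
eef_pos: [457.9, -16.8, 137.3]
ee_rot: [-0.516, 0.516, -0.483, 0.483]
force: [0.5, 1.1, 6.4]
grip_width: 0.003
```

Force is rising, so this is the stop. I'll press on in small steps.

```bash
python3 -m crank '[{"dp":[0,0.4,0],"roll":0,"gripper":255},{"dp":[0,0.4,0],"roll":0,"gripper":255}]'
```

```text
time_s: 14.2
eef_pos: [457.9, -16.8, 137.1]
ee_rot: [-0.516, 0.516, -0.483, 0.483]
force: [0.0, 1.0, 6.6]
grip_width: -0.002
```

```bash
python3 -m crank '[{"dp":[0,0.2,0],"roll":0,"gripper":255},{"dp":[0,0.2,0],"roll":0,"gripper":255}]'
```

```text
time_s: 14.37
eef_pos: [457.9, -16.8, 137.0]
ee_rot: [-0.516, 0.516, -0.483, 0.483]
force: [-0.1, 1.6, 7.3]
grip_width: 0.001
```

```bash
python3 -m crank '[{"dp":[0,0.3,0],"roll":0,"gripper":255},{"dp":[0,0.5,0],"roll":0,"gripper":255},{"dp":[0,0.5,0],"roll":0,"gripper":255}]'
```

```text
time_s: 14.62
eef_pos: [457.9, -16.9, 136.6]
ee_rot: [-0.516, 0.516, -0.483, 0.483]
force: [-1.3, 1.2, 9.3]
grip_width: 0.005
```

```bash
python3 -m crank '[{"dp":[0,0,0],"roll":0,"gripper":255},{"dp":[0,0,0],"roll":0,"gripper":255},{"dp":[0,0,0],"roll":0,"gripper":255},{"dp":[0,0,0],"roll":0,"gripper":255},{"dp":[0,0,0],"roll":0,"gripper":255},{"dp":[0,0,0],"roll":0,"gripper":255},{"dp":[0,0,0],"roll":0,"gripper":255},{"dp":[0,0,0],"roll":0,"gripper":255},{"dp":[0,0,0],"roll":0,"gripper":255},{"dp":[0,0,0],"roll":0,"gripper":255}]'; python3 - <<'E'
from h import *
A=eyes.capture("scene");B=eyes.capture("side")
def cr(p,x,y,w,h,f): return cv2.resize(np.array(p["color"])[y:y+h,x:x+w,::-1],None,fx=f,fy=f,interpolation=2)
cv2.imwrite("pics/v10.png",np.hstack([cr(B,210,150,100,100,4),cr(A,200,125,100,100,4)]))
E
```

```text
time_s: 15.45
eef_pos: [457.9, -16.9, 136.7]
ee_rot: [-0.516, 0.516, -0.483, 0.483]
force: [-2.3, 0.4, 8.1]
grip_width: -0.001
```

View pics/v10.png

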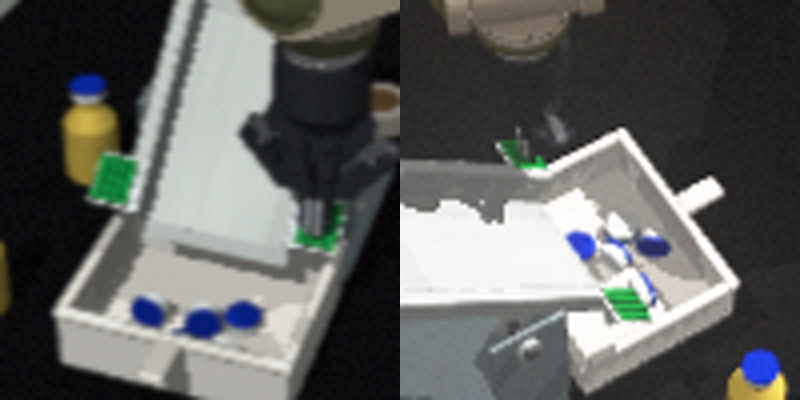

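All seals are in the tub and the tray was held seated at 8–9 N for about 1 s. Now I'll guide it back along the arc.

```bash
python3 -m crank '[{"dp":[-0.1,-1,0],"roll":0,"gripper":255},{"dp":[-0.4,-3,0],"roll":0,"gripper":255},{"dp":[-0.7,-6,0],"roll":0,"gripper":255},{"dp":[-1,-9,0],"roll":0,"gripper":255},{"dp":[-1.3,-12,0],"roll":0,"gripper":255},{"dp":[-1.6,-15,0],"roll":0,"gripper":255},{"dp":[-1.8,-18,0],"roll":0,"gripper":255},{"dp":[-1.8,-20,0],"roll":0,"gripper":255}]'
```

```text
time_s: 16.22
eef_pos: [457.7, -14.9, 156.7]
ee_rot: [-0.516, 0.516, -0.483, 0.483]
force: [0.7, 1.8, 3.1]
grip_width: 0.001
```

```bash
python3 -m crank '[{"dp":[0.3,-2.5,0],"roll":0,"gripper":255},{"dp":[0.6,-5,0],"roll":0,"gripper":255},{"dp":[1,-7.5,0],"roll":0,"gripper":255},{"dp":[1.5,-10,0],"roll":0,"gripper":255},{"dp":[2,-12.5,0],"roll":0,"gripper":255}]'
```

```text
time_s: 16.63
eef_pos: [457.7, -16.0, 169.0]
ee_rot: [0.517, -0.516, 0.484, -0.483]
force: [1.1, 9.8, 5.3]
grip_width: 0.001
```

```bash
python3 -m crank '[{"dp":[0.6,-2.5,0],"roll":0,"gripper":255},{"dp":[1.2,-5,0],"roll":0,"gripper":255},{"dp":[1.8,-7.5,0],"roll":0,"gripper":255},{"dp":[2.4,-10,0],"roll":0,"gripper":255}]'
```

```text
time_s: 16.97
eef_pos: [457.9, -18.3, 179.0]
ee_rot: [0.517, -0.516, 0.484, -0.483]
force: [-1.3, 10.3, 7.5]
grip_width: -0.002
```

```bash
python3 -m crank '[{"dp":[-0.7,-0.5,0],"roll":0,"gripper":255},{"dp":[-1.2,-1,0],"roll":0,"gripper":255}]'
```

```text
time_s: 17.13
eef_pos: [457.9, -18.1, 180.1]
ee_rot: [-0.516, 0.516, -0.483, 0.483]
force: [-0.9, -0.5, 4.7]
grip_width: 0.001
```

```bash
python3 -m crank '[{"dp":[0.2,-2,0],"roll":0,"gripper":255},{"dp":[0.5,-4,0],"roll":0,"gripper":255},{"dp":[0.9,-6,0],"roll":0,"gripper":255}]'
```

```text
time_s: 17.38
eef_pos: [458.0, -19.5, 186.1]
ee_rot: [-0.516, 0.516, -0.483, 0.483]
force: [-0.8, -1.4, 4.3]
grip_width: 0.004
```

```bash
python3 -m crank '[{"dp":[0.7,-2,0],"roll":0,"gripper":255},{"dp":[1.4,-4,0],"roll":0,"gripper":255},{"dp":[2.2,-6,0],"roll":0,"gripper":255},{"dp":[3,-8,0],"roll":0,"gripper":255}]'
```

```text
time_s: 17.72
eef_pos: [458.2, -22.2, 194.0]
ee_rot: [-0.516, 0.516, -0.483, 0.483]
force: [0.2, -2.3, 4.3]
grip_width: 0.006
```

```bash
python3 -m crank '[{"dp":[0.8,-2,0],"roll":0,"gripper":255},{"dp":[1.7,-4,0],"roll":0,"gripper":255},{"dp":[2.6,-6,0],"roll":0,"gripper":255},{"dp":[3.2,-7.5,0],"roll":0,"gripper":255}]'
```

```text
time_s: 18.05
eef_pos: [458.5, -25.4, 201.5]
ee_rot: [-0.516, 0.516, -0.483, 0.483]
force: [-0.4, -2.6, 4.7]
grip_width: -0.002
```

```bash
python3 -m crank '[{"dp":[0.4,-1,0],"roll":0,"gripper":255},{"dp":[0.8,-2,0],"roll":0,"gripper":255},{"dp":[1.2,-3,0],"roll":0,"gripper":255}]'
```

```text
time_s: 18.3
eef_pos: [458.6, -26.5, 204.3]
ee_rot: [0.516, -0.516, 0.483, -0.483]
force: [0.7, -3.1, 4.1]
grip_width: -0.003
```

```bash
python3 -m crank '[{"dp":[0.4,-1,0],"roll":0,"gripper":255},{"dp":[0.7,-2,0],"roll":0,"gripper":255},{"dp":[0.9,-3,0],"roll":0,"gripper":255},{"dp":[0.9,-4,0],"roll":0,"gripper":255}]'
```

```text
time_s: 18.63
eef_pos: [458.2, -26.8, 207.8]
ee_rot: [0.516, -0.516, 0.484, -0.483]
force: [-0.8, -0.2, -0.7]
grip_width: 0.0
```

```bash
python3 -m crank '[{"dp":[0,-1,0],"roll":0,"gripper":255},{"dp":[0,-2,0],"roll":0,"gripper":255},{"dp":[0,-5,0],"roll":0,"gripper":255},{"dp":[0,-15,0],"roll":0,"gripper":255},{"dp":[0,-40,0],"roll":0,"gripper":255},{"dp":[0,-80,-20],"roll":0,"gripper":255},{"dp":[0,-110,-60],"roll":0,"gripper":255},{"dp":[0,-110,-100],"roll":0,"gripper":255},{"dp":[0,-110,-100],"roll":0,"gripper":255}]'
python3 - <<'E'
from fit import *
A=eyes.capture("scene");B=eyes.capture("side");print(ctrl.sense()["force"])
def green(p):
    h=cv2.cvtColor(np.array(p["color"]),cv2.COLOR_RGB2HSV);m=cv2.inRange(h,(45,120,60),(75,255,255))
    n,_,st,c=cv2.connectedComponentsWithStats(m);return [c[k] for k in np.argsort(-st[1:,4])[:2]+1]
for a,b in zip(sorted(green(A),key=lambda c:c[0]),sorted(green(B),key=lambda c:-c[0])):print("pad",tri([A,B],[a,b]))
def cr(p,x,y,w,h,f): return cv2.resize(np.array(p["color"])[y:y+h,x:x+w,::-1],None,fx=f,fy=f,interpolation=2)
cv2.imwrite("pics/v11.png",np.hstack([cr(B,210,150,100,100,4),cr(A,200,125,100,100,4)]))
E
```

```text
time_s: 19.38
eef_pos: [355.6, -33.4, 320.1]
ee_rot: [0.517, -0.516, 0.482, -0.484]
force: [0.4, -0.3, 1.5]
grip_width: -0.001
[ 0.35611446 -0.60649026  0.19954766]
pad [457.32854891 -37.93230387 182.68189752]
pad [635.38051919 -26.37335472 182.1346886 ]
```

View pics/v11.png

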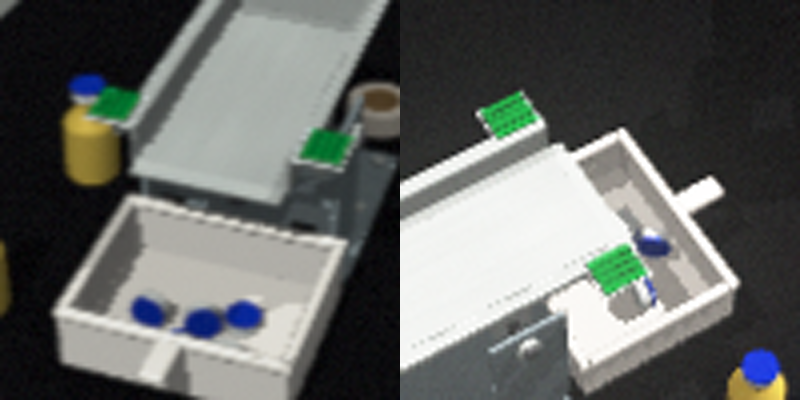

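The tray is level (pad heights match the start), empty and still. The rim corners are at the same pixels as before tipping, and the gripper is clear. Handing in.

```bash
python3 - <<'E'
from fit import *
A=eyes.capture("scene");B=eyes.capture("side")
q,f=fit([(B,-82.5,-100,60,(242.5,200)),(B,-82.5,100,60,(296.25,210.5)),(B,82.5,-100,60,(224.25,228.25)),(A,82.5,100,60,(255.5,158)),(A,82.5,-100,60,(284.5,196))],[540,10,1.64])
print(rel(q),np.abs(f).max());print(ctrl.finish_job())
E
```

```text
(np.float64(128.74287196818995), np.float64(2.237368092161077), np.float64(0.0013212785714409314)) 2.7594258309702866
the job is handed in; nothing more can be done
None
```

The job is handed in at about 19.5 s of the 58 s allowed, with the tray emptied, back level and the tub in place; no verdict is reported.

- **Tub:** I gripped it by its tongue, squared it and crept it against the buffers. The push was about 7 N over drag, with no yaw moment, so both buffers share it.
- **Tipping:** I pressed the left pad with the closed fingers until the force rose from about 3 N to 6 N at the stop, then held it at 8–9 N for about 1 s. I then guided the tray back up in small steps, about 0.4 rad/s at most.
- **Last checks:** The last tub fit in the stand frame put it at x 128.7, y 2.2 mm and 0.001 rad, where the target is 127.5 and 0. Both pads are back at their starting height, so the tray is level. Nothing touches the robot.
- **Seals:** While the tray was tipped, the scene camera showed all five in the tub. In the final views only some can be seen at once, because the tray and rim hide the others.
- **Sideways force:** Friction on the pad reached about 10 N twice, for a total of about 13 N. That is under the 16 N limit, and I relieved it each time.
- **Measurement disagreements:** The two cameras differed by up to 6 mm at pad height, and the rim fit left up to 2.8 px of error.

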